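Seat the notched relief on the index pin of its painting cradle

TASK

Pick up the round relief that has a notch in its rim and set it in the round painting cradle, feeling for the angle at which the notch takes the cradle's index pin, so that the relief lies flat and fully home on the cradle's floor; then let go of it. Be gentle: the cast edges chip if the piece is pushed hard against the cradle or the pin (keep below about 30 N). Leave the plain round relief (the one without a notch) alone.

Things in the scene. Friction and masses are not known exactly. Their poses are not given: they have to be found in the camera images.
- relief_center (a point): centre of the notched relief's disc, 15 mm above its underside; z up. A cast plaster disc 76 mm across, 30 mm thick, about 0.18 kg, lying flat. On top, across the middle, a ridge to grip: 50 mm long (along x), 16 mm wide (y), from 15 to 51 mm above this point. The lowest 4 mm of the disc is 3 mm smaller in radius, as a lead-in.
- relief_notch (a point): middle of the relief's only notch, 33 mm from the disc's centre along its +x, in line with the ridge, 15 mm above the underside; same axes as relief_center. The notch is U-shaped, 11 mm wide, 12 mm deep (from 26 mm out to the rim), cut through the full thickness. None on the -x side.
- plain_center (a point): the plain relief, to be left alone: same size, colour and ridge (along x), but no notch in its rim. The point is its disc's centre, 15 mm above its underside.
- cradle: the painting cradle, fixed to the table: square plywood base 130 x 130 mm, on it an upright round wooden collar, inside diameter 80 mm, outside 104 mm, its top 34 mm above the table. Origin on the table under the collar's axis; z up, x and y along the base's sides. Fully home, the relief's centre is 27 mm above the table, its underside flat on the floor.
- cradle_floor (a point): centre of the metal index plate that is the floor in the collar, 12 mm above the table; axes as the cradle. On it one upright 8 mm steel pin, 33 mm from the axis, 12 mm tall (10 mm below the collar's top), anywhere up to 0.85 rad either side of +x: set anew each time, not measured, clamped fast. With the notch off the pin the relief stops on it, underside 24 mm above the table.
There are look-alikes about, which are no part of the job. Of the things that look like the cradle, the smallest one is meant.

How it is judged (in metres and radians):
On the way:
1. the notched relief is lifted clear of the table (height (world z) of relief_center above 0.06 m), for 0.2 s.
At the end, for the whole second after the job is handed in: the notched relief lies released and at rest in the cradle, fully home on the floor over the pin: its centre within 5 mm of the collar's axis and no more than 29.5 mm above the table, tilted less than 0.06 rad (horizontal distance between relief_center and cradle below 0.005 m and z of relief_center in the frame of cradle below 0.0295 m and angle between relief_center's own z axis and vertical below 0.06 rad and linear speed of relief below 0.02 m/s and contact force between the fingers and relief below 0.1 N); the robot touches nothing.
It fails at once if the relief is pushed against the cradle or its pin with more than 35 N (contact force between relief and cradle above 35 N).
It fails at once if the plain relief is shifted by more than 20 mm (distance of plain_center from where it was at the start of the episode above 0.02 m).
It also fails if it takes over 72 s, if anything falls off the work surface, if the arm or the gripper's body presses on something with over 40 N, if the wrist force passes 120 N, or if a joint passes its speed limit or range.

ROBOT

A 7-joint arm with a two-finger parallel gripper is mounted at the origin on the work surface. World frame = base frame: x ahead of the robot, y to its left, z up, the work surface at z = 0. Lengths are in m, angles in degrees, forces in N, time in s.
With the tool pointing down it reaches from about 0.4 to 0.9 m from the base axis. Payload 5.5 kg.
Tool frame: the origin (TCP) lies on the mounting face of the last link; the fingertips stand 173 mm ahead of it and the grasp point (between the pads) lies 155 mm ahead of it; z points along the fingers, y is the line along which they close (so a half turn about z gives the same grasp; the last joint's range is limited). The gripper opens to 85 mm and grips with 20 to 120 N. Pads are 22 mm wide; open, the fingers measure 114 mm over their backs; the gripper's body (76 mm by 85 mm) begins 54 mm behind the grasp point. The pads swing forward as they close: fully open they stand 13 mm farther back than shut.
Start: joints at [-50.638, 28.699, -24.465, 88.831, 12.651, 65.22, -12.049], TCP at [0.267, 0.593, 0.405] pointing down, gripper open.
Joint ranges: [-164.97, 164.97], [-17.58, 116.51], [-87.97, 89.64], [11.32, 138.91], [-80.73, 260.73], [10.89, 115.49], [-147.41, 147.41]. Speed limits (degrees/s): [147.25, 147.25, 180, 180, 180, 180, 180].

INTERFACE

Orientations are given as [roll, pitch, yaw] about the fixed x, y, z axes, in that order (R = Rz(yaw) Ry(pitch) Rx(roll)).
In Python, from rig import status, read_camera, job gives the robot as it stands.
- The arm moves only by the tool play_rows, never from a script. Its argument "targets" is a list of rows, each an object with "slide": the shift along the tool's x, y, z normalised to -1 to 1, where 1 is 4 cm, a list of three; "rotation": the turn, a rotation vector about the tool's x, y, z normalised to -1 to 1, where 1 is 0.08 rad, a list of three; "gripper": the closure, from 0 (fully open) to 1 (shut). In form: [{"slide": [x, y, z], "rotation": [wx, wy, wz], "gripper": gripper}, ...]. A call has 1 to 20 rows; each row shifts and turns the commanded pose from where the row before left it, along the tool's axes as they then stand; what a row does not reach is not made up. A row lasts 1/10 s, in which the tool goes at most 50 mm and 8.59 degrees, less where a joint would pass 70% of its speed; a pose out of reach is approached as far as the arm can. A call with a number of a shift or a turn outside -1 to 1 is refused whole. A call with a gripper value outside its range is refused whole. The fingers move at their own pace and stop on an object; "grip_force" is the grip in N (left out, the last holds). Time passes only in rows, so rows that do not move let the fingers close. It gives the time, the measured TCP pose, the force, the opening and the grip force at its end, in the units of the state.
- status.read_state(): the state, without advancing time (a new reading comes with each control period).
- read_camera(name): name is "side" or "top" or "wrist"; returns a dict with "image" (420x560x3 uint8, red, green, blue), "camera_matrix" (3x3 intrinsics, pixels), "pose" (4x4, takes a point from camera to world coordinates). Camera axes: x right, y down, z forward; pixel columns grow to the right and rows downward; lengths in m; the calibration is good to about 2 mm. A picture is of the moment at which its call begins. There is no depth.
- job.sign_off(): hands the job in; it is judged then, once.
The state is a dict: "clock": time; "joint_positions": joint angles; "dq": joint speeds; "joint_efforts": joint torques, N m; "tcp_pos": TCP position; "eef_rot": TCP orientation; "wrist_force": force on the tool from outside, world axes, zero at the start; "torque": the same for the moment, N m; "opening": finger opening in m; "grasp_force": force on a finger pad.
Only numpy, scipy, OpenCV 4.12 (cv2) and the standard library are available. Lean on these libraries where they do the work, as an engineer would, in place of code of your own. Each camera call takes 0.05 s, during which the arm holds its last target. There are 200 camera calls.

## Working session

There is one attempt and no reset: what is moved stays moved. The work goes in short steps, Python scripts to look and compute and a tool call to move; the robot and the scene stay as the last step left them, time stands still between calls to the robot, and variables do not carry over. Pictures are saved under pics/ and viewed, at most 10 in all, crops included, and the job is handed in when it is done.

Besides the shell and the picture viewer there is one more tool, called after "Call:" in YAML: its name, and indented under it one key for each argument. play_rows: Moves the arm, as the interface text tells. Its arguments: {"type":"object","properties":{"targets":{"type":"array"},"grip_force":{"type":"number"}},"required":["targets"]}

```bash
ls; mkdir -p pics; python3 - <<'E'
from rig import status, read_camera
import cv2, numpy as np
print(status.read_state())
for n in ("top","side"):
    c=read_camera(n); cv2.imwrite(f"pics/{n}0.png",c["image"][:,:,::-1]); np.savez(f"{n}0.npz",K=c["camera_matrix"],P=c["pose"],im=c["image"]); print(n,c["camera_matrix"].tolist(),c["pose"].round(4).tolist())
E
```

```text
pics
{'clock': 0.0, 'joint_positions': array([-50.6383972 ,  28.752959  , -24.45307064,  88.89167454,
        12.64980261,  65.2200948 , -12.04917618]), 'dq': array([ 0.05229591,  0.06083086,  0.01083637,  0.05520365,  0.02449368,
       -0.04448999, -0.0215323 ]), 'joint_efforts': array([-1.64664943e-04, -5.69515836e+01, -5.81648067e+00, -2.80948842e+01,
        1.06207628e-02,  1.17897816e-02, -2.01959017e-05]), 'tcp_pos': array([0.26719374, 0.59214865, 0.40366642]), 'eef_rot': array([-1.79888535e+02, -4.35718138e-03,  1.55721243e+02]), 'wrist_force': array([ 0.53057972, -0.30800487,  0.18590537]), 'torque': array([ 0.03042297, -0.02948312,  0.02792836]), 'grasp_force': 0.0, 'opening': 0.08558433227383594}
top [[396.99541910010043, 0.0, 281.61417497490424], [0.0, 396.99541910010043, 208.0713853691268], [0.0, 0.0, 1.0]] [[-0.0088, -0.9931, 0.1173, 0.295], [-0.9999, 0.0071, -0.0151, -0.1324], [0.0142, -0.1174, -0.993, 1.2229], [0.0, 0.0, 0.0, 1.0]]
side [[426.245816346828, 0.0, 276.5925701604807], [0.0, 426.245816346828, 205.9298349926136], [0.0, 0.0, 1.0]] [[0.9573, -0.1802, 0.2263, 0.1479], [-0.2883, -0.5322, 0.796, -1.2463], [-0.023, -0.8272, -0.5614, 0.8179], [0.0, 0.0, 0.0, 1.0]]
```

View pics/top0.png

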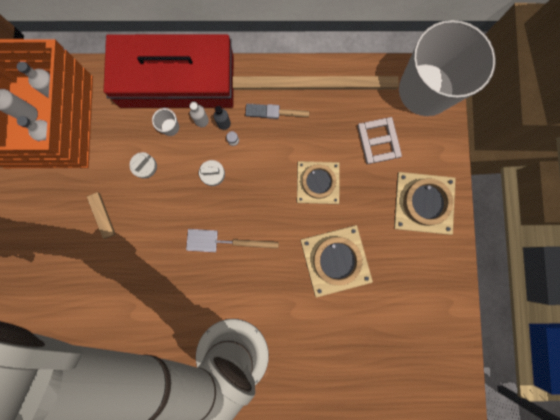

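View pics/side0.png

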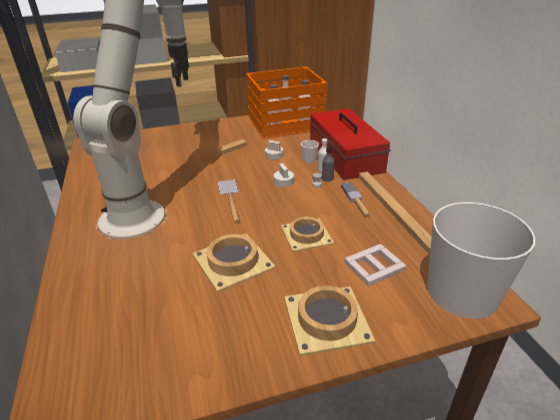

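The smallest cradle look-alike is at top (319,182); the others, at (429,203) and (338,261), are larger. The two disc reliefs are at top (143,165) and (211,173). I'll enlarge these to find the notch and the pin.

```bash
cat > h.py <<'E'
import numpy as np
def ray(K,P,u,v,z):
    d=P[:3,:3]@np.linalg.solve(K,[u,v,1.]); o=P[:3,3]; return o+d*(z-o[2])/d[2]
def proj(K,P,X):
    q=P[:3,:3].T@(np.asarray(X)-P[:3,3]); q=K@q; return q[:2]/q[2]
E
python3 - <<'E'
import cv2, numpy as np
from h import *
d=np.load("top0.npz"); im=d["im"][:,:,::-1]
a=[cv2.resize(im[y-28:y+28,x-28:x+28],(390,390),interpolation=cv2.INTER_CUBIC) for x,y in((143,165),(211,173))]
s=np.load("side0.npz"); 
b=cv2.resize(im[152:212,289:349],(390,390)[::-1],interpolation=cv2.INTER_CUBIC)
ims=s["im"][:,:,::-1]; e=cv2.resize(ims[140:190,260:300],(312,390)[:2],interpolation=cv2.INTER_CUBIC)
w=np.hstack([a[0],a[1]]); w=cv2.resize(w,(560,280)); z=np.hstack([cv2.resize(b,(280,280)),cv2.resize(ims[132:192,252:312],(280,280),interpolation=cv2.INTER_CUBIC)])
cv2.imwrite("pics/crop.png",np.vstack([w,z]))
K,P=d["K"],d["P"]
for n,u,v,zz in(("A",143,165,.03),("B",211,173,.03),("cr",319,181,.034)): print(n,ray(K,P,u,v,zz).round(4))
c=[ray(K,P,u,v,.012) for u,v in((299,163),(339,163),(340,203),(297,203))];print(np.round(c,3))
E
```

```text
A [0.5712 0.2711 0.03  ]
B [0.5452 0.0639 0.03  ]
cr [ 0.5176 -0.2651  0.034 ]
[[ 0.579 -0.206  0.012]
 [ 0.578 -0.331  0.012]
 [ 0.453 -0.331  0.012]
 [ 0.453 -0.198  0.012]]
```

View pics/crop.png

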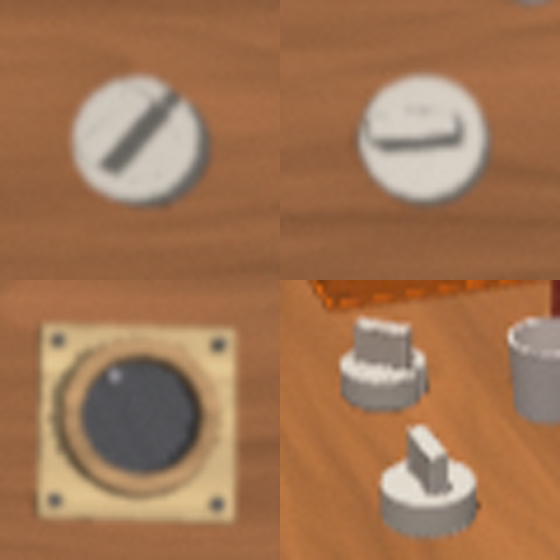

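Relief A at (143,165) shows a notch at its upper-right rim, in line with the ridge. The side view shows the same dark cut in its rim. B at (211,173) has an unbroken rim, so it is the plain one. The pin is visible in the cradle at about top (313,172). I'll go above A.

Call:
play_rows:
  targets:
    - {"slide": [-0.64,-0.26,0],"rotation": [0,0,0],"gripper": 0}
    - {"slide": [-0.64,-0.26,0],"rotation": [0,0,0],"gripper": 0}
    - {"slide": [-0.64,-0.26,0],"rotation": [0,0,0],"gripper": 0}
    - {"slide": [-0.64,-0.26,0],"rotation": [0,0,0],"gripper": 0}
    - {"slide": [-0.64,-0.26,0],"rotation": [0,0,0],"gripper": 0}
    - {"slide": [-0.64,-0.26,0],"rotation": [0,0,0],"gripper": 0}
    - {"slide": [-0.64,-0.26,0],"rotation": [0,0,0],"gripper": 0}
    - {"slide": [-0.64,-0.26,0],"rotation": [0,0,0],"gripper": 0}
    - {"slide": [-0.64,-0.26,0],"rotation": [0,0,0],"gripper": 0}
    - {"slide": [-0.64,-0.26,0],"rotation": [0,0,0],"gripper": 0}
    - {"slide": [-0.64,-0.26,0],"rotation": [0,0,0],"gripper": 0}
    - {"slide": [-0.64,-0.26,0],"rotation": [0,0,0],"gripper": 0}
    - {"slide": [-0.64,-0.26,0],"rotation": [0,0,0],"gripper": 0}
    - {"slide": [-0.64,-0.26,0],"rotation": [0,0,0],"gripper": 0}
    - {"slide": [-0.64,-0.26,0],"rotation": [0,0,0],"gripper": 0}
    - {"slide": [-0.64,-0.26,0],"rotation": [0,0,0],"gripper": 0}
    - {"slide": [0,0,0],"rotation": [0,0,0],"gripper": 0}
    - {"slide": [0,0,0],"rotation": [0,0,0],"gripper": 0}

```text
clock: 1.9
tcp_pos: [0.5725, 0.2716, 0.404]
eef_rot: [-180.0, -0.1, 155.6]
wrist_force: [-1.3, 0.4, -0.9]
opening: 0.0854
grasp_force: 0.0
```

```bash
python3 - <<'E'
from rig import status, read_camera
import cv2, numpy as np
s=status.read_state(); print(s["clock"],s["joint_positions"].round(1),s["tcp_pos"].round(4),s["eef_rot"].round(2))
c=read_camera("wrist"); cv2.imwrite("pics/w1.png",c["image"][:,:,::-1]); np.savez("w1.npz",K=c["camera_matrix"],P=c["pose"],im=c["image"]); print(c["camera_matrix"].tolist(),c["pose"].round(4).tolist())
E
```

```text
1.9 [-14.8  26.2 -17.6  91.6   8.5  63.7  31.1] [0.5725 0.2716 0.404 ] [-1.7996e+02 -6.0000e-02  1.5561e+02]
[[351.8401292624304, 0.0, 280.2622237895221], [0.0, 351.8401292624304, 208.87001902135452], [0.0, 0.0, 1.0]] [[0.4123, 0.8701, 0.27, 0.5028], [0.9111, -0.3939, -0.1218, 0.3036], [0.0003, 0.2962, -0.9551, 0.3736], [0.0, 0.0, 0.0, 1.0]]
```

View pics/w1.png

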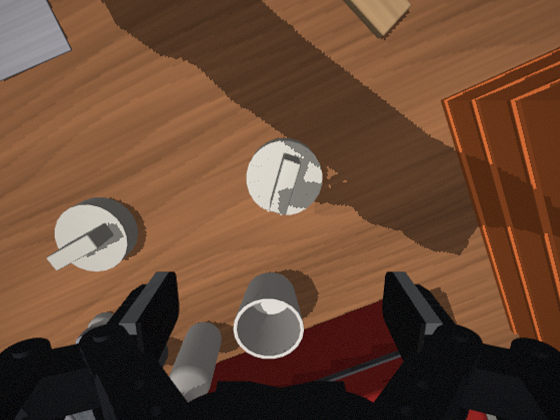

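```bash
python3 - <<'E'
import cv2, numpy as np
from h import *
d=np.load("w1.npz"); im=d["im"][:,:,::-1]; K,P=d["K"],d["P"]
f=lambda x,y:cv2.resize(im[y-50:y+50,x-50:x+50],(400,400),interpolation=cv2.INTER_CUBIC)
cv2.imwrite("pics/w1c.png",np.hstack([f(285,177),f(92,237)]))
for n,u,v in(("A",285,177),("B",92,236)): print(n,ray(K,P,u,v,.03).round(4))
E
```

```text
A [0.5716 0.2778 0.03  ]
B [0.5457 0.0679 0.03  ]
```

View pics/w1c.png

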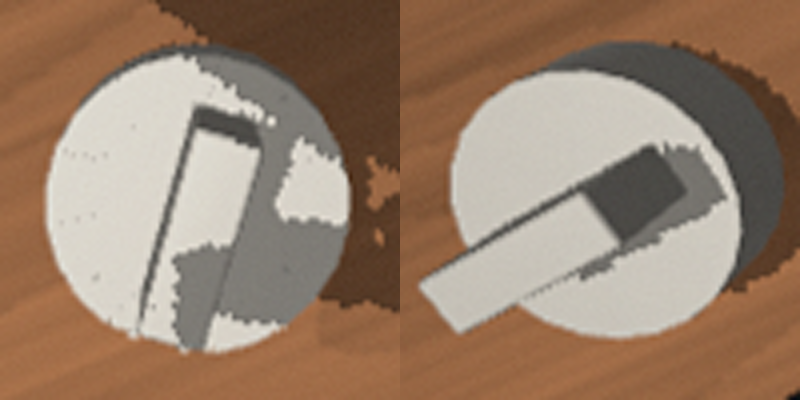

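```bash
python3 - <<'E'
import cv2, numpy as np
from h import *
d=np.load("w1.npz"); K,P=d["K"],d["P"]
q=lambda x,y:ray(K,P,235+(x-1.5)/4,127+(y-1.5)/4,.066)
a=[q(195,126),q(261,152),q(205,350),q(140,330)]
print(np.round(a,4),np.mean(a,0).round(4))
m1=(a[0]+a[1])/2;m2=(a[2]+a[3])/2; v=m2-m1; print(np.linalg.norm(v),np.degrees(np.arctan2(v[1],v[0])), np.linalg.norm(a[0]-a[1]))
d=np.load("top0.npz"); K,P,im=d["K"],d["P"],d["im"]
print("A top",ray(K,P,142.2,164.6,.03))
g=cv2.cvtColor(im,cv2.COLOR_RGB2HSV)[150:214,287:351]
# dark floor
m=((g[...,2]<95)&(g[...,1]<90)).astype(np.uint8); n,l,s,c=cv2.connectedComponentsWithStats(m); k=1+np.argmax(s[1:,4]); print(s[k],c[k]+[287,150])
print("floor",ray(K,P,*(c[k]+[287,150]),.012)); print("pin", ray(K,P,313.2,172.3,.024))
# collar fit: project circles
for cx,cy in((.516,-.266),):
  for r,z in((.04,.012),(.04,.034),(.052,.034)): print([proj(K,P,[cx+r*a,cy+r*b,z]).round(1).tolist() for a,b in((1,0),(0,1),(-1,0),(0,-1))])
E
```

```text
[[0.5484 0.2861 0.066 ]
 [0.5597 0.297  0.066 ]
 [0.5965 0.267  0.066 ]
 [0.5859 0.2554 0.066 ]] [0.5726 0.2764 0.066 ]
0.047932903895869114 -39.20631516810777 0.01564235961600097
A top [0.57247848 0.27352151 0.03      ]
[ 20  19  25  24 444] [319.18468468 180.81306306]
floor [ 0.52233368 -0.26813552  0.012     ]
pin [ 0.5467901  -0.24887577  0.024     ]
[[318.3, 170.2], [305.6, 182.9], [318.8, 195.6], [331.4, 182.8]]
[[319.0, 168.6], [306.2, 181.6], [319.6, 194.5], [332.4, 181.4]]
[[319.0, 164.8], [302.2, 181.6], [319.6, 198.4], [336.4, 181.4]]
```

A centre is about (0.5725, 0.275), with the ridge at -39° and the notch at its (+x,-y) end. The ridge measures 48 x 15.6 mm, which fits. B shows intact rims at both ends in the top and side views. Turning, descending and gripping.

Call:
play_rows:
  targets:
    - {"slide": [0,0,0],"rotation": [0,0,0.81],"gripper": 0}
    - {"slide": [0,0,0],"rotation": [0,0,0.81],"gripper": 0}
    - {"slide": [0,0,0],"rotation": [0,0,0.81],"gripper": 0}
    - {"slide": [0,0,0],"rotation": [0,0,0.81],"gripper": 0}
    - {"slide": [0.05,0.065,0.6],"rotation": [0,0,0],"gripper": 0}
    - {"slide": [0,0,0.7],"rotation": [0,0,0],"gripper": 0}
    - {"slide": [0,0,0.7],"rotation": [0,0,0],"gripper": 0}
    - {"slide": [0,0,0.7],"rotation": [0,0,0],"gripper": 0}
    - {"slide": [0,0,0.7],"rotation": [0,0,0],"gripper": 0}
    - {"slide": [0,0,0.7],"rotation": [0,0,0],"gripper": 0}
    - {"slide": [0,0,0.4],"rotation": [0,0,0],"gripper": 0}
    - {"slide": [0,0,0.3],"rotation": [0,0,0],"gripper": 0}
    - {"slide": [0,0,0],"rotation": [0,0,0],"gripper": 0}
    - {"slide": [0,0,0],"rotation": [0,0,0],"gripper": 0}

```text
clock: 3.35
tcp_pos: [0.5726, 0.2762, 0.2135]
eef_rot: [179.9, 0.0, 140.9]
wrist_force: [-0.5, -1.1, 0.0]
opening: 0.0855
grasp_force: 0.0
```

Call:
play_rows:
  targets:
    - {"slide": [0,0,0],"rotation": [0,0,0],"gripper": 1}
    - {"slide": [0,0,0],"rotation": [0,0,0],"gripper": 1}
    - {"slide": [0,0,0],"rotation": [0,0,0],"gripper": 1}
    - {"slide": [0,0,0],"rotation": [0,0,0],"gripper": 1}
    - {"slide": [0,0,0],"rotation": [0,0,0],"gripper": 1}
    - {"slide": [0,0,0],"rotation": [0,0,0],"gripper": 1}
    - {"slide": [0,0,0],"rotation": [0,0,0],"gripper": 1}
    - {"slide": [0,0,0],"rotation": [0,0,0],"gripper": 1}
  grip_force: 40

```text
clock: 4.15
tcp_pos: [0.5726, 0.2758, 0.2131]
eef_rot: [180.0, 0.0, 140.9]
wrist_force: [-0.5, -1.3, 3.7]
opening: 0.0151
grasp_force: 41.4
```

Call:
play_rows:
  targets:
    - {"slide": [0,0,-0.3],"rotation": [0,0,0],"gripper": 1}
    - {"slide": [0,0,-0.7],"rotation": [0,0,0],"gripper": 1}
    - {"slide": [0,0,-0.7],"rotation": [0,0,0],"gripper": 1}
    - {"slide": [0,0,-0.7],"rotation": [0,0,0],"gripper": 1}
    - {"slide": [0,0,-0.7],"rotation": [0,0,0],"gripper": 1}
    - {"slide": [0,0,-0.6],"rotation": [0,0,0],"gripper": 1}
    - {"slide": [0,0,0],"rotation": [0,0,0],"gripper": 1}
    - {"slide": [0,0,0],"rotation": [0,0,0],"gripper": 1}

```text
clock: 4.95
tcp_pos: [0.572, 0.2756, 0.3608]
eef_rot: [180.0, 0.0, 140.9]
wrist_force: [-0.6, -0.2, -1.9]
opening: 0.0152
grasp_force: 40.7
```

Call:
play_rows:
  targets:
    - {"slide": [-0.52,-0.56,0],"rotation": [0,0,0],"gripper": 1}
    - {"slide": [-0.52,-0.56,0],"rotation": [0,0,0],"gripper": 1}
    - {"slide": [-0.52,-0.56,0],"rotation": [0,0,0],"gripper": 1}
    - {"slide": [-0.52,-0.56,0],"rotation": [0,0,0],"gripper": 1}
    - {"slide": [-0.52,-0.56,0],"rotation": [0,0,0],"gripper": 1}
    - {"slide": [-0.52,-0.56,0],"rotation": [0,0,0],"gripper": 1}
    - {"slide": [-0.52,-0.56,0],"rotation": [0,0,0],"gripper": 1}
    - {"slide": [-0.52,-0.56,0],"rotation": [0,0,0],"gripper": 1}
    - {"slide": [-0.52,-0.56,0],"rotation": [0,0,0],"gripper": 1}
    - {"slide": [-0.52,-0.56,0],"rotation": [0,0,0],"gripper": 1}
    - {"slide": [-0.52,-0.56,0],"rotation": [0,0,0],"gripper": 1}
    - {"slide": [-0.52,-0.56,0],"rotation": [0,0,0],"gripper": 1}
    - {"slide": [-0.52,-0.56,0],"rotation": [0,0,0],"gripper": 1}
    - {"slide": [-0.52,-0.56,0],"rotation": [0,0,0],"gripper": 1}
    - {"slide": [-0.52,-0.56,0],"rotation": [0,0,0],"gripper": 1}
    - {"slide": [-0.52,-0.56,0],"rotation": [0,0,0],"gripper": 1}
    - {"slide": [0,0,0],"rotation": [0,0,0],"gripper": 1}

```text
clock: 6.65
tcp_pos: [0.6024, -0.2187, 0.3581]
eef_rot: [-179.7, -0.1, 140.4]
wrist_force: [0.2, -0.6, -1.7]
opening: 0.0152
grasp_force: 40.6
```

Call:
play_rows:
  targets:
    - {"slide": [0,0,0],"rotation": [0,0,-0.95],"gripper": 1}
    - {"slide": [0,0,0],"rotation": [0,0,-0.95],"gripper": 1}
    - {"slide": [0,0,0],"rotation": [0,0,-0.95],"gripper": 1}
    - {"slide": [0,0,0],"rotation": [0,0,-0.95],"gripper": 1}
    - {"slide": [0,0,0],"rotation": [0,0,-0.95],"gripper": 1}
    - {"slide": [0,0,0],"rotation": [0,0,-0.95],"gripper": 1}
    - {"slide": [0,0,0],"rotation": [0,0,-0.95],"gripper": 1}
    - {"slide": [0,0,0],"rotation": [0,0,-0.95],"gripper": 1}
    - {"slide": [0,0,0],"rotation": [0,0,-0.95],"gripper": 1}
    - {"slide": [0,0,0],"rotation": [0,0,-0.95],"gripper": 1}
    - {"slide": [0,0,0],"rotation": [0,0,-0.95],"gripper": 1}
    - {"slide": [0,0,0],"rotation": [0,0,-0.95],"gripper": 1}
    - {"slide": [0,0,0],"rotation": [0,0,-0.95],"gripper": 1}
    - {"slide": [0,0,0],"rotation": [0,0,-0.95],"gripper": 1}
    - {"slide": [0,0,0],"rotation": [0,0,-0.95],"gripper": 1}
    - {"slide": [0,0,0],"rotation": [0,0,-0.95],"gripper": 1}
    - {"slide": [0,0,0],"rotation": [0,0,0],"gripper": 1}
    - {"slide": [0,0,0],"rotation": [0,0,0],"gripper": 1}

```text
clock: 8.45
tcp_pos: [0.6038, -0.2119, 0.3592]
eef_rot: [179.9, -0.1, -149.6]
wrist_force: [-0.3, -0.7, -2.4]
opening: 0.0151
grasp_force: 40.6
```

```bash
python3 - <<'E'
from rig import status, read_camera
import cv2, numpy as np
s=status.read_state(); print(s["clock"],s["joint_positions"].round(1),s["tcp_pos"].round(4),s["eef_rot"].round(2),s["wrist_force"])
for n in("wrist","top"):
    c=read_camera(n); cv2.imwrite(f"pics/{n}2.png",c["image"][:,:,::-1]); np.savez(f"{n}2.npz",K=c["camera_matrix"],P=c["pose"],im=c["image"])
E
```

```text
8.45 [ 32.7  29.9 -21.8  92.8  12.3  59.8 127.8] [ 0.6038 -0.2119  0.3592] [ 1.7987e+02 -8.0000e-02 -1.4955e+02] [-0.26569874 -0.6921644  -2.39286683]
```

View pics/wrist2.png

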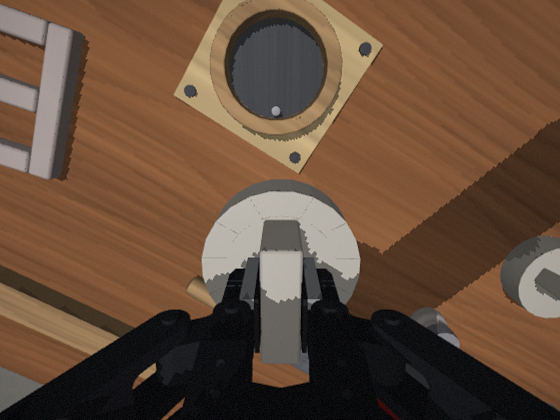

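The cradle collar is at about (276,65) with its pin at (276,111). The held relief disc is centred near (281,258). I'll enlarge both to measure rim points.

```bash
python3 - <<'E'
import cv2, numpy as np
d=np.load("wrist2.npz"); im=d["im"][:,:,::-1]
a=cv2.resize(im[0:150,200:360],(640,600),interpolation=cv2.INTER_CUBIC)
cv2.imwrite("pics/c3.png",a)
E
```

```text
(no output)
```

View pics/c3.png

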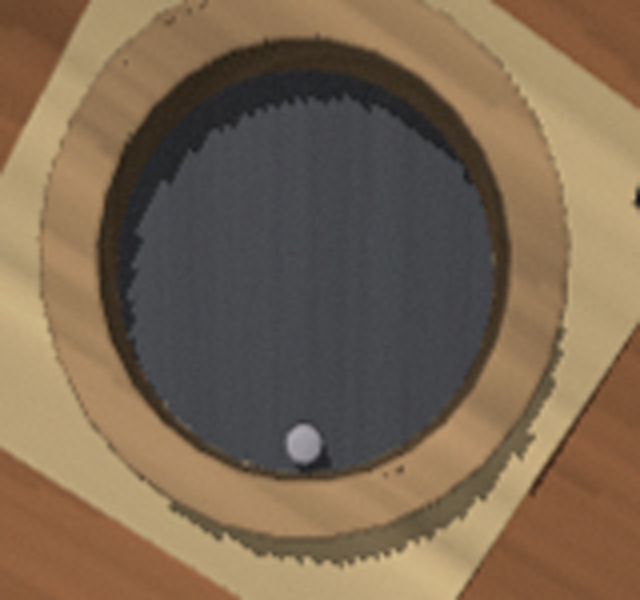

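```bash
cat > fit.py <<'E'
import numpy as np, cv2
from scipy.optimize import least_squares
from h import *
d=np.load("wrist2.npz"); K,P,im=d["K"],d["P"],d["im"]
def world(pts,z): return np.array([ray(K,P,u,v,z)[:2] for u,v in pts])
c=lambda L:[(200+(x-1.5)/4,(y-1.5)/4) for x,y in L]
wi=world(c([(99,250),(509,250),(300,38),(300,479),(160,108),(450,108),(150,388),(462,385)]),.034)
wo=world(c([(41,250),(569,250),(305,538),(80,390),(180,505)]),.034)
def circ(w,r=None):
    f=(lambda p:np.hypot(*(w-p[:2]).T)-(r or p[2]))
    s=least_squares(f,[*w.mean(0),.04][:2 if r else 3],loss="soft_l1",f_scale=.001); return s.x.round(4),f(s.x).round(4)
print("in",circ(wi),"\nout",circ(wo)); C=circ(wi)[0][:2]
pin=ray(K,P,200+302.5/4,441.5/4,.024)[:2]; v=pin-C; print("pin",pin,np.hypot(*v),np.degrees(np.arctan2(v[1],v[0])))
hsv=cv2.cvtColor(im,cv2.COLOR_RGB2HSV); m=(hsv[...,1]<60)&(hsv[...,2]>165)
pts=[(u,185+np.argmax(m[185:260,u])) for u in list(range(215,262,4))+list(range(305,350,4))]
for r in (240,250,265,275): 
    xs=np.where(m[r,190:375])[0]+190; pts+=[(xs[0],r),(xs[-1],r)]
w=world(pts,.3592-.183); print("relief",circ(w),circ(w,.038)[0])
E
python3 fit.py
```

```text
in (array([ 0.5177, -0.2645,  0.0393]), array([ 0.0007,  0.0005,  0.0002,  0.001 , -0.0004, -0.0002, -0.001 ,
       -0.001 ])) 
out (array([ 0.5182, -0.2638,  0.0512]), array([ 0.0004, -0.0001,  0.    , -0.0008,  0.0004]))
pin [ 0.54675647 -0.2478002 ] 0.033513604860738344 29.887542691722274
relief (array([ 0.6037, -0.2104,  0.0373]), array([ 0.0001,  0.0001,  0.0001, -0.0001,  0.0002, -0.0001, -0.0003,
        0.0001,  0.0001, -0.0001,  0.0002,  0.0001, -0.0003,  0.0003,
       -0.0003,  0.    , -0.0004, -0.0002,  0.0001,  0.0001, -0.    ,
        0.    ,  0.0003,  0.    ,  0.    ,  0.0004, -0.0003,  0.    ,
        0.    ,  0.0004,  0.0001, -0.0009])) [ 0.6044 -0.21  ]
```

Cradle axis ≈ (0.518,-0.264) and pin at 29.9°, 33.5 mm out (fits the given 33 mm). The held relief's notch is at about 30.4°. I'll move over the cradle and down to about 8 mm above the rim.

Call:
play_rows:
  targets:
    - {"slide": [0.5,-0.02,0],"rotation": [0,0,0],"gripper": 1}
    - {"slide": [0.5,-0.02,0],"rotation": [0,0,0],"gripper": 1}
    - {"slide": [0.5,-0.02,0],"rotation": [0,0,0],"gripper": 1}
    - {"slide": [0.5,-0.02,0],"rotation": [0,0,0.1],"gripper": 1}
    - {"slide": [0.54,0,0],"rotation": [0,0,0],"gripper": 1}
    - {"slide": [0,0,0],"rotation": [0,0,0],"gripper": 1}
    - {"slide": [0,0,0.5],"rotation": [0,0,0],"gripper": 1}
    - {"slide": [0,0,0.5],"rotation": [0,0,0],"gripper": 1}
    - {"slide": [0,0,0.5],"rotation": [0,0,0],"gripper": 1}
    - {"slide": [0,0,0.5],"rotation": [0,0,0],"gripper": 1}
    - {"slide": [0,0,0.4],"rotation": [0,0,0],"gripper": 1}
    - {"slide": [0,0,0.2],"rotation": [0,0,0],"gripper": 1}
    - {"slide": [0,0,0],"rotation": [0,0,0],"gripper": 1}
    - {"slide": [0,0,0],"rotation": [0,0,0],"gripper": 1}
    - {"slide": [0,0,0],"rotation": [0,0,0],"gripper": 1}

```text
clock: 10.05
tcp_pos: [0.5189, -0.2668, 0.2577]
eef_rot: [-179.9, 0.1, -149.9]
wrist_force: [0.1, 0.5, -1.5]
opening: 0.0151
grasp_force: 40.5
```

```bash
python3 - <<'E'
from rig import status, read_camera
import cv2, numpy as np
s=status.read_state(); print(s["clock"],s["joint_positions"].round(1),s["tcp_pos"].round(4),s["eef_rot"].round(2),s["wrist_force"])
o=[]
for n,x,y,w in(("top",319,182,30),("side",306,228,40)):
    c=read_camera(n); im=c["image"][:,:,::-1]; o.append(cv2.resize(im[y-w:y+w,x-w:x+w],(400,400),interpolation=cv2.INTER_CUBIC))
c=read_camera("wrist");np.savez("wrist4.npz",K=c["camera_matrix"],P=c["pose"],im=c["image"]); o[0]=cv2.resize(c["image"][60:340,140:420,::-1],(400,400))
cv2.imwrite("pics/c4.png",np.hstack(o))
E
```

```text
10.05 [ 39.5  31.8 -19.3 105.1  14.2  45.3 132.9] [ 0.5189 -0.2668  0.2577] [-1.7991e+02  6.0000e-02 -1.4992e+02] [ 0.1124709   0.50008454 -1.49185845]
```

View pics/c4.png

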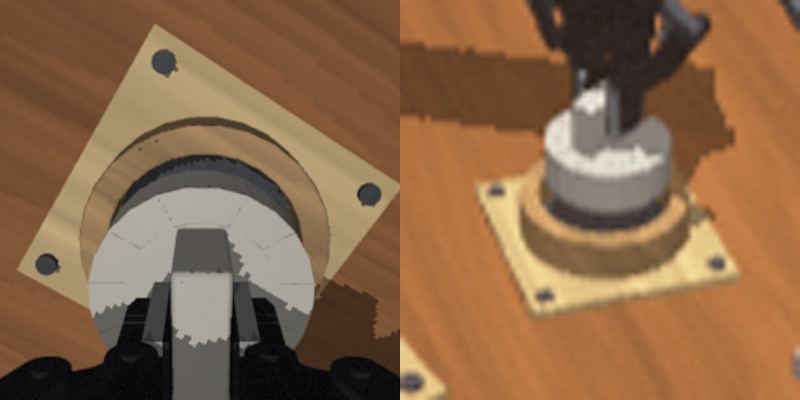

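Relief is above the collar and about 1.5 mm off along tool y, agreeing with the computed residual. I'll correct that and lower gently into the mouth, stopping above the pin.

Call:
play_rows:
  targets:
    - {"slide": [0.012,0.035,0],"rotation": [0,0,0],"gripper": 1}
    - {"slide": [0,0,0.05],"rotation": [0,0,0],"gripper": 1}
    - {"slide": [0,0,0.05],"rotation": [0,0,0],"gripper": 1}
    - {"slide": [0,0,0.05],"rotation": [0,0,0],"gripper": 1}
    - {"slide": [0,0,0.05],"rotation": [0,0,0],"gripper": 1}
    - {"slide": [0,0,0.05],"rotation": [0,0,0],"gripper": 1}
    - {"slide": [0,0,0.05],"rotation": [0,0,0],"gripper": 1}
    - {"slide": [0,0,0.03],"rotation": [0,0,0],"gripper": 1}
    - {"slide": [0,0,0],"rotation": [0,0,0],"gripper": 1}
    - {"slide": [0,0,0],"rotation": [0,0,0],"gripper": 1}

```text
clock: 11.2
tcp_pos: [0.5172, -0.2656, 0.2435]
eef_rot: [180.0, -0.0, -149.9]
wrist_force: [-0.2, 0.4, -0.9]
opening: 0.0154
grasp_force: 40.5
```

Call:
play_rows:
  targets:
    - {"slide": [0,0,0.03],"rotation": [0,0,0],"gripper": 1}
    - {"slide": [0,0,0.03],"rotation": [0,0,0],"gripper": 1}
    - {"slide": [0,0,0.03],"rotation": [0,0,0],"gripper": 1}
    - {"slide": [0,0,0.03],"rotation": [0,0,0],"gripper": 1}
    - {"slide": [0,0,0],"rotation": [0,0,0],"gripper": 1}

```text
clock: 11.7
tcp_pos: [0.5171, -0.2656, 0.2384]
eef_rot: [180.0, -0.0, -149.9]
wrist_force: [0.7, -0.7, -2.7]
opening: 0.0151
grasp_force: 40.5
```

Call:
play_rows:
  targets:
    - {"slide": [0,0,0.03],"rotation": [0,0,0],"gripper": 1}
    - {"slide": [0,0,0.03],"rotation": [0,0,0],"gripper": 1}
    - {"slide": [0,0,0.03],"rotation": [0,0,0],"gripper": 1}
    - {"slide": [0,0,0],"rotation": [0,0,0],"gripper": 1}

```text
clock: 12.1
tcp_pos: [0.5171, -0.2656, 0.2348]
eef_rot: [180.0, -0.0, -149.9]
wrist_force: [-0.3, 0.1, -1.3]
opening: 0.0156
grasp_force: 40.5
```

The underside is now below the pin top with no force, so the notch has taken the pin. Continuing down.

Call:
play_rows:
  targets:
    - {"slide": [0,0,0.03],"rotation": [0,0,0],"gripper": 1}
    - {"slide": [0,0,0.03],"rotation": [0,0,0],"gripper": 1}
    - {"slide": [0,0,0.03],"rotation": [0,0,0],"gripper": 1}
    - {"slide": [0,0,0.03],"rotation": [0,0,0],"gripper": 1}
    - {"slide": [0,0,0.03],"rotation": [0,0,0],"gripper": 1}
    - {"slide": [0,0,0],"rotation": [0,0,0],"gripper": 1}

```text
clock: 12.7
tcp_pos: [0.5171, -0.2656, 0.2289]
eef_rot: [180.0, -0.0, -149.9]
wrist_force: [0.3, 0.3, -2.3]
opening: 0.0153
grasp_force: 40.5
```

Call:
play_rows:
  targets:
    - {"slide": [0,0,0.02],"rotation": [0,0,0],"gripper": 1}
    - {"slide": [0,0,0.02],"rotation": [0,0,0],"gripper": 1}
    - {"slide": [0,0,0],"rotation": [0,0,0],"gripper": 1}

```text
clock: 13.0
tcp_pos: [0.5171, -0.2656, 0.2274]
eef_rot: [180.0, -0.0, -149.9]
wrist_force: [-0.2, 0.6, -1.3]
opening: 0.0149
grasp_force: 40.5
```

Call:
play_rows:
  targets:
    - {"slide": [0,0,0.02],"rotation": [0,0,0],"gripper": 1}
    - {"slide": [0,0,0.01],"rotation": [0,0,0],"gripper": 1}
    - {"slide": [0,0,0],"rotation": [0,0,0],"gripper": 1}

```text
clock: 13.3
tcp_pos: [0.5172, -0.2656, 0.2262]
eef_rot: [180.0, -0.0, -149.9]
wrist_force: [-1.0, 0.4, -2.2]
opening: 0.0155
grasp_force: 40.5
```

Call:
play_rows:
  targets:
    - {"slide": [0,0,0.015],"rotation": [0,0,0],"gripper": 1}
    - {"slide": [0,0,0],"rotation": [0,0,0],"gripper": 1}
    - {"slide": [0,0,0],"rotation": [0,0,0],"gripper": 1}

```text
clock: 13.6
tcp_pos: [0.5172, -0.2656, 0.2257]
eef_rot: [180.0, -0.0, -149.9]
wrist_force: [-0.1, -0.0, -1.7]
opening: 0.0154
grasp_force: 40.5
```

It is within about 0.6 mm of the floor with no force. Releasing and rising.

Call:
play_rows:
  targets:
    - {"slide": [0,0,0],"rotation": [0,0,0],"gripper": 0.7}
    - {"slide": [0,0,0],"rotation": [0,0,0],"gripper": 0.5}
    - {"slide": [0,0,0],"rotation": [0,0,0],"gripper": 0.3}
    - {"slide": [0,0,0],"rotation": [0,0,0],"gripper": 0.2}
    - {"slide": [0,0,0],"rotation": [0,0,0],"gripper": 0.2}
    - {"slide": [0,0,0],"rotation": [0,0,0],"gripper": 0.2}
    - {"slide": [0,0,-0.2],"rotation": [0,0,0],"gripper": 0.2}
    - {"slide": [0,0,-0.5],"rotation": [0,0,0],"gripper": 0.2}
    - {"slide": [0,0,-0.6],"rotation": [0,0,0],"gripper": 0.2}
    - {"slide": [0,0,-0.6],"rotation": [0,0,0],"gripper": 0.2}
    - {"slide": [0,0,-0.6],"rotation": [0,0,0],"gripper": 0.2}
    - {"slide": [-0.5,0,-0.6],"rotation": [0,0,0],"gripper": 0.2}
    - {"slide": [-0.8,0,-0.4],"rotation": [0,0,0],"gripper": 0.2}
    - {"slide": [-0.8,0,0],"rotation": [0,0,0],"gripper": 0.2}
    - {"slide": [0,0,0],"rotation": [0,0,0],"gripper": 0.2}
    - {"slide": [0,0,0],"rotation": [0,0,0],"gripper": 0.2}

```text
clock: 15.2
tcp_pos: [0.5901, -0.2227, 0.3659]
eef_rot: [180.0, -0.0, -149.8]
wrist_force: [0.4, 0.1, -0.7]
opening: 0.0683
grasp_force: 0.0
```

```bash
python3 - <<'E'
from rig import status, read_camera
import cv2, numpy as np
s=status.read_state(); print(s["clock"],s["tcp_pos"].round(4),s["opening"],s["grasp_force"])
c=read_camera("side"); a=cv2.resize(c["image"][188:268,266:346,::-1],(400,400),interpolation=cv2.INTER_CUBIC)
c=read_camera("wrist"); np.savez("w5.npz",K=c["camera_matrix"],P=c["pose"],im=c["image"]); cv2.imwrite("pics/c5.png",np.hstack([a,cv2.resize(c["image"][0:280,140:420,::-1],(400,400))]))
E
```

```text
15.2 [ 0.5901 -0.2227  0.3659] 0.06834674457510397 0.0
```

View pics/c5.png

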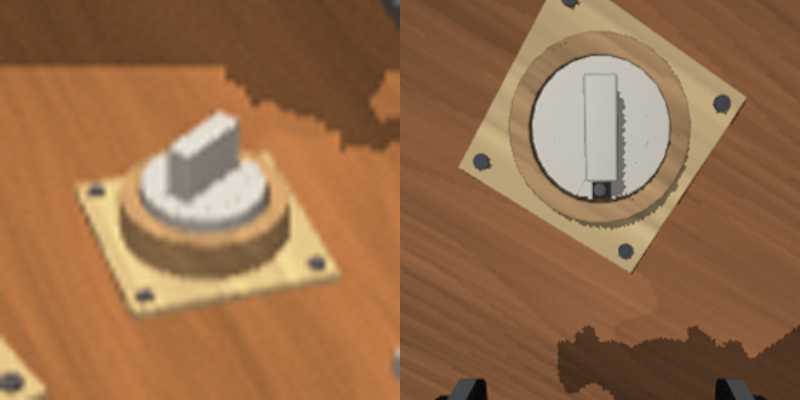

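The relief lies flat in the collar, and the pin shows in its notch at crop (601,190). The gripper is clear.

```bash
python3 -c "
from rig import job
print(job.sign_off())"
```

```text
the job is handed in; nothing more can be done
None
```

The notched relief is in the smallest cradle with the pin in its notch, lying flat and released; the job was handed in at about 15 s, with no contact force showing on the way down and the plain relief left alone (the sign-off returned no verdict).

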